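Find the rocking corner of a jig plate and shim it

TASK

One corner of the jig plate on the bench rocks: press down with the fingertips on the yellow-ringed corner marks until you find the corner that gives, and press it right down. Then press the red-ended shim tab beside that corner down flat, and press that corner's mark again, firmly, to check that the shim now holds it up. Leave the other three tabs standing, lift nothing, leave the plate where it lies and the things around it alone.

Things in the scene. Friction and masses are not known exactly. Their poses are not given: they have to be found in the camera images.
- base: grey steel base of the jig, 118 x 270 x 6 mm, fixed to the bench. Origin: centre of its underside, on the bench top. Its x axis points across the bench, away from the robot, its y axis along its length, to the left. Four low dark guide posts on it stand 2 mm outside the middles of the plate's four edges (tops 39 mm above the bench).
- plate: loose pale metal jig plate, 110 (x) x 180 (y) x 8 mm, 1.2 kg, level; underside 33 mm, top 41 mm above the bench. Origin: centre of its underside; axes as the base's. A dark work fence 10 mm high is fixed on its middle. Under one corner (which one varies) the hidden pad is springy: pressed, this corner sinks about 5 mm against 2.5 to 6 N and springs back; the other three are firm.
- corner_1 (a point): near left corner mark of the plate: yellow ring 24 mm across, painted on the plate top straight above a pad, at (-38, 60) mm from the plate's centre. Origin: centre of the ring, on the top surface. Press here.
- tab_1 (a joint): angle (rad) of the shim tab of corner 1: 0 = flat (level, all the way down on its stop), about 0.55 to 0.68 = standing up as at the start. Its pivot lies under the plate, along x of the base, at (-38, 82, 14) mm in the base's frame; it has friction and stays where it is left; about 3 to 6 N at the red end presses it down.
- tab_1_tip (a point): red end of the shim tab of corner 1 (the tab beside corner 1): 24 mm wide, 30 mm long, 5 mm thick, its outer end rolled (9 mm). Origin: middle of its upper face, 61 mm from the pivot; flat, it lies 53 mm outside the plate's end edge with its upper face 16.5 mm above the bench, and as it goes down it swings outward. Pressed flat, the tab turns a cam up under its corner of the plate and props it.
- shim_1: the whole shim lever 1 (tab and cam). Origin: on its pivot. Its cam, 18 mm wide, is hidden under the plate's edge; with the tab flat the cam's top is about 1 mm below the level plate: under the corner that gives it then stops the corner after 1 mm and carries the load of a press; under a firm corner it carries none.
- corner_2 (a point): near right corner mark of the plate: yellow ring 24 mm across, painted on the plate top straight above a pad, at (-38, -60) mm from the plate's centre. Origin: centre of the ring, on the top surface. Press here.
- tab_2 (a joint): angle (rad) of the shim tab of corner 2: 0 = flat (level, all the way down on its stop), about 0.55 to 0.68 = standing up as at the start. Its pivot lies under the plate, along x of the base, at (-38, -82, 14) mm in the base's frame; it has friction and stays where it is left; about 3 to 6 N at the red end presses it down.
- tab_2_tip (a point): red end of the shim tab of corner 2 (the tab beside corner 2): 24 mm wide, 30 mm long, 5 mm thick, its outer end rolled (9 mm). Origin: middle of its upper face, 61 mm from the pivot; flat, it lies 53 mm outside the plate's end edge with its upper face 16.5 mm above the bench, and as it goes down it swings outward. Pressed flat, the tab turns a cam up under its corner of the plate and props it.
- shim_2: the whole shim lever 2 (tab and cam). Origin: on its pivot. Its cam, 18 mm wide, is hidden under the plate's edge; with the tab flat the cam's top is about 1 mm below the level plate: under the corner that gives it then stops the corner after 1 mm and carries the load of a press; under a firm corner it carries none.
- corner_3 (a point): far left corner mark of the plate: yellow ring 24 mm across, painted on the plate top straight above a pad, at (38, 60) mm from the plate's centre. Origin: centre of the ring, on the top surface. Press here.
- tab_3 (a joint): angle (rad) of the shim tab of corner 3: 0 = flat (level, all the way down on its stop), about 0.55 to 0.68 = standing up as at the start. Its pivot lies under the plate, along x of the base, at (38, 82, 14) mm in the base's frame; it has friction and stays where it is left; about 3 to 6 N at the red end presses it down.
- tab_3_tip (a point): red end of the shim tab of corner 3 (the tab beside corner 3): 24 mm wide, 30 mm long, 5 mm thick, its outer end rolled (9 mm). Origin: middle of its upper face, 61 mm from the pivot; flat, it lies 53 mm outside the plate's end edge with its upper face 16.5 mm above the bench, and as it goes down it swings outward. Pressed flat, the tab turns a cam up under its corner of the plate and props it.
- shim_3: the whole shim lever 3 (tab and cam). Origin: on its pivot. Its cam, 18 mm wide, is hidden under the plate's edge; with the tab flat the cam's top is about 1 mm below the level plate: under the corner that gives it then stops the corner after 1 mm and carries the load of a press; under a firm corner it carries none.
- corner_4 (a point): far right corner mark of the plate: yellow ring 24 mm across, painted on the plate top straight above a pad, at (38, -60) mm from the plate's centre. Origin: centre of the ring, on the top surface. Press here.
- tab_4 (a joint): angle (rad) of the shim tab of corner 4: 0 = flat (level, all the way down on its stop), about 0.55 to 0.68 = standing up as at the start. Its pivot lies under the plate, along x of the base, at (38, -82, 14) mm in the base's frame; it has friction and stays where it is left; about 3 to 6 N at the red end presses it down.
- tab_4_tip (a point): red end of the shim tab of corner 4 (the tab beside corner 4): 24 mm wide, 30 mm long, 5 mm thick, its outer end rolled (9 mm). Origin: middle of its upper face, 61 mm from the pivot; flat, it lies 53 mm outside the plate's end edge with its upper face 16.5 mm above the bench, and as it goes down it swings outward. Pressed flat, the tab turns a cam up under its corner of the plate and props it.
- shim_4: the whole shim lever 4 (tab and cam). Origin: on its pivot. Its cam, 18 mm wide, is hidden under the plate's edge; with the tab flat the cam's top is about 1 mm below the level plate: under the corner that gives it then stops the corner after 1 mm and carries the load of a press; under a firm corner it carries none.
- padlock: iron padlock, 80 x 52 x 16 mm, lying on the bench; bystander. Origin: centre of its underside.
- match_tin: small brass-coloured tin, 42 x 64 x 18 mm, on the bench; bystander. Origin: centre of its underside.
- bolt: rusty bolt with a nut, 18 x 96 x 18 mm, on the bench; bystander. Origin: centre of its underside.

How it is judged:
By the outcome, as a careful person would: the job done as asked, in the order asked, and still so for the second after the job is handed in, with the robot touching nothing.
It also fails if it takes over 54 s, if anything falls off the work surface, if the arm or the gripper's body presses on something with over 40 N, if the wrist force passes 120 N, or if a joint passes its speed limit or range.

ROBOT

A 7-joint arm with a two-finger parallel gripper is mounted at the origin on a cart in front of the work surface, level with it; the furniture and walls round the work are solid. World frame = base frame: x ahead of the robot, y to its left, z up, the work surface at z = 0. Lengths are in mm, angles in rad, forces in N, time in s.
With the tool pointing down it reaches from about 400 to 875 mm from the base axis. Payload 4.4 kg.
Tool frame: the origin (TCP) lies on the centre line of the jaws, within the pads' length; the fingertips stand 8 mm ahead of it and the grasp point (between the pads) lies 11 mm behind it; x points along the fingers, z is the direction in which the jaws open and shut, and the axes are right-handed (so a half turn about x gives the same grasp; the last joint's range is limited). The gripper opens to 85 mm and grips with 20 to 120 N. Pads are 22 mm wide; open, the fingers measure 114 mm over their backs; the gripper's body (76 mm by 85 mm) begins 54 mm behind the grasp point. The pads swing forward as they close: fully open they stand 13 mm farther back than shut.
Start: joints at [-1.379, 0.628, 0.038, 1.517, -0.027, 0.996, -0.02], TCP at [165.695, 628.54, 239.313] pointing down, gripper open.
Joint ranges: [-3.06, 3.06], [-0.37, 2.12], [-1.25, 1.32], [0.18, 2.47], [-1.1, 4.24], [0.23, 1.98], [-2.94, 2.94]. Speed limits (rad/s): [2.57, 2.57, 3.14, 3.14, 3.14, 3.14, 3.14].

INTERFACE

Orientations are given as [roll, pitch, yaw] about the fixed x, y, z axes, in that order (R = Rz(yaw) Ry(pitch) Rx(roll)).
In Python, from cell import ctrl, get_image, camera_params gives the robot as it stands. The module is installed in compiled form; this text tells all that it offers.
- The arm moves only by the shell command python3 -m handwheel 'ROWS'. ROWS is text: rows parted by semicolons, each of 7 numbers parted by spaces: the opening, from -1 (shut) to 1 (fully open), then the shift along the tool's x, y, z in mm, then the turn, a rotation vector about the tool's x, y, z in rad. In form: grip x y z wx wy wz; .... A call has 1 to 10 rows; each row shifts and turns the pose as measured when the row begins, along the tool's axes as they then stand; what a row does not reach is not made up. A row lasts 1/10 s, in which the tool goes at most 50 mm and 8.59 degrees, less where a joint would pass 70% of its speed; a pose out of reach is approached as far as the arm can. A call with a gripper value outside its range is refused whole. The fingers move at their own pace and stop on an object; the grip force is fixed at half the most. Time passes only in rows, so rows that do not move let the fingers close. It gives the time, the measured TCP pose, the force and the opening at its end, in the units of the state.
- ctrl.read_state(): the state, without advancing time (a new reading comes with each control period).
- get_image(name): name is "side" or "top" or "wrist"; returns the picture (384x512x3 uint8, blue, green, red); there is no depth.
- camera_params(name): a dict with "fx", "fy", "cx", "cy" (pixels), "k1" (the pictures are not rectified: a ray, as slopes to the right and down, at radius r is drawn at 1 + k1 r^2 times it, then the intrinsics apply), "eye" and "orientation" of the camera in the world. Camera axes: x right, y up, looking along -z (the intrinsics and any distortion apply to the point x, -y, -z); pixel columns grow to the right and rows downward; lengths in mm; the calibration is good to about 2 mm. A picture is of the moment at which its call begins: read the wrist's pose just before it. camera_params takes no time and is no camera call; for the wrist camera it gives the pose at the moment of the call.
- ctrl.finish_job(): hands the job in, once; it reports no verdict.
The state is a dict: "clock": time; "qpos": joint angles; "qd": joint speeds; "tau": joint torques, N m; "eef_pos": TCP position; "tool_rot": TCP orientation; "force": force on the tool from outside, world axes, zero at the start; "torque": the same for the moment, N m; "width": finger opening in mm.
Only numpy, scipy, OpenCV 4.12 (cv2) and the standard library are available. Lean on these libraries where they do the work, as an engineer would, in place of code of your own. Each camera call takes 0.05 s, during which the arm holds its last target.

## Working session

There is one attempt and no reset: what is moved stays moved. The work goes in short steps, Python scripts to look and compute and a shell command to move; the robot and the scene stay as the last step left them, time stands still between calls to the robot, and variables do not carry over. Pictures are saved under pics/ and viewed, and the job is handed in when it is done.

```bash
mkdir -p pics
python3 - <<'E'
from cell import ctrl,get_image,camera_params
import cv2
print(ctrl.read_state())
for n in("top","side"):
    print(n,camera_params(n)); cv2.imwrite(f"pics/{n}0.png",get_image(n))
E
```

```text
{'clock': 0.0, 'qpos': array([-1.3787804 ,  0.62928563,  0.0384176 ,  1.51838549, -0.02700879,
        0.99630236, -0.02000174]), 'qd': array([-1.01164913e-03, -4.30310231e-04, -1.14089032e-04,  5.85131059e-04,
       -6.70508936e-06,  1.07813350e-03, -2.61495623e-05]), 'tau': array([ 8.53308916e-05, -5.63393641e+01,  1.22604299e+00, -1.93444222e+01,
        1.08289858e-02,  1.06472033e-02, -1.72062335e-05]), 'eef_pos': array([165.52886491, 627.93333166, 238.4222435 ]), 'tool_rot': array([-3.14148845,  1.56893247, -1.82849526]), 'force': array([0.20328077, 0.38000099, 0.11237902]), 'torque': array([-0.02673511, -0.0027972 ,  0.09052002]), 'width': 85.5219344214753}
top {'fx': 348.8590973740048, 'fy': 348.8590973740048, 'cx': 257.42461430196425, 'cy': 190.1249027175854, 'k1': 0.019865590303620503, 'eye': array([ 268.19715437,  168.25027849, 1047.00884286]), 'orientation': array([ 0.23347096,  0.00529727, -1.48220259])}
side {'fx': 389.660783634199, 'fy': 389.660783634199, 'cx': 246.14724816970622, 'cy': 182.78432894449298, 'k1': 0.03381541991849599, 'eye': array([-200.32253654,  549.9866963 ,  503.16563089]), 'orientation': array([ 1.04465744,  0.02259389, -2.09122101])}
```

View pics/top0.png

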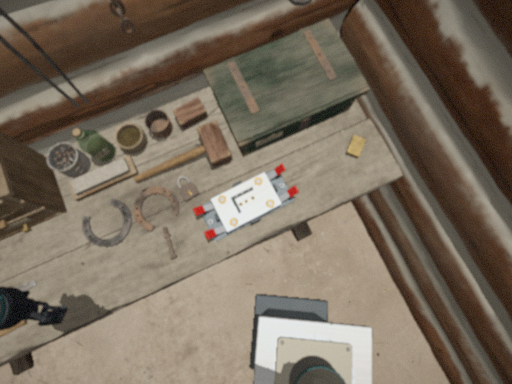

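View pics/side0.png

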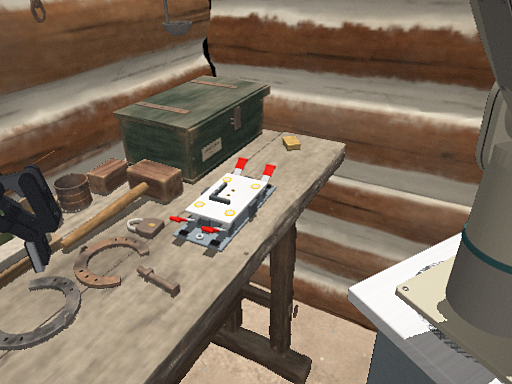

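The top view shows the plate at about (247,202) with red tab ends at about (199,211), (210,234), (280,170) and (293,191). The side view shows it at about (230,200). Next I'll localise the marks by casting rays.

```bash
cat > h.py <<'E'
import numpy as np,cv2
from scipy.spatial.transform import Rotation as R
from scipy.optimize import brentq
from cell import ctrl,get_image,camera_params
def ray(p,u,v):
    x=(u-p["cx"])/p["fx"];y=(v-p["cy"])/p["fy"];rd=np.hypot(x,y)
    r=brentq(lambda r:r*(1+p["k1"]*r*r)-rd,0,3) if rd>0 else 0
    s=r/rd if rd>0 else 1
    return R.from_euler("xyz",p["orientation"]).as_matrix()@np.array([x*s,-y*s,-1])
def onz(p,u,v,z):
    d=ray(p,u,v);e=p["eye"];return e+d*(z-e[2])/d[2]
def proj(p,X):
    c=R.from_euler("xyz",p["orientation"]).as_matrix().T@(np.array(X)-p["eye"])
    x,y=c[0]/-c[2],-c[1]/-c[2];k=1+p["k1"]*(x*x+y*y)
    return p["cx"]+p["fx"]*x*k,p["cy"]+p["fy"]*y*k
def blobs(im,kind,roi,amin=3):
    b,g,r=[im[...,i].astype(int) for i in range(3)]
    if kind=="red": m=(r>130)&(g<70)&(b<70)
    elif kind=="white": m=(r>170)&(g>170)&(b>170)
    else: m=(r>150)&(r-b>60)&(g>110)
    m=m.astype(np.uint8);k=np.zeros_like(m);x0,y0,x1,y1=roi;k[y0:y1,x0:x1]=m[y0:y1,x0:x1]
    n,l,s,c=cv2.connectedComponentsWithStats(k)
    return [(c[i].round(1).tolist(),int(s[i,4])) for i in range(1,n) if s[i,4]>=amin]
E
python3 - <<'E'
from h import *
for n,roi in(("top",(180,155,310,250)),("side",(160,145,290,255))):
    im=cv2.imread(f"pics/{n}0.png");p=camera_params(n)
    for k,z in(("red",45),("yel",41),("white",41)):
        for c,a in blobs(im,k,roi): print(n,k,c,a,onz(p,*c,z).round(0))
    x0,y0,x1,y1=roi
    cv2.imwrite(f"pics/{n}0z.png",cv2.resize(im[y0:y1,x0:x1],None,fx=5.5,fy=5.5,interpolation=cv2.INTER_CUBIC))
E
```

```text
top red [279.3, 169.3] 51 [575. 135.  45.]
top red [292.3, 191.3] 56 [511.  92.  45.]
top red [198.8, 210.6] 62 [429. 359.  45.]
top red [209.9, 234.1] 65 [364. 319.  45.]
top yel [182.9, 156.6] 20 [590. 429.  41.]
top yel [282.2, 163.8] 4 [594. 127.  41.]
top yel [257.9, 180.7] 19 [535. 196.  41.]
top yel [295.0, 185.3] 3 [530.  85.  41.]
top yel [189.1, 192.2] 8 [482. 396.  41.]
top yel [221.8, 199.2] 19 [469. 297.  41.]
top yel [269.7, 203.0] 18 [470. 155.  41.]
top yel [230.8, 221.6] 8 [406. 263.  41.]
top yel [235.1, 222.4] 8 [405. 251.  41.]
top white [245.3, 202.2] 2225 [467. 227.  41.]
top white [272.3, 174.7] 7 [557. 155.  41.]
top white [257.8, 180.6] 16 [535. 196.  41.]
top white [281.6, 184.9] 19 [528. 125.  41.]
top white [221.5, 199.0] 16 [470. 298.  41.]
top white [210.2, 221.1] 16 [402. 323.  41.]
side red [240.8, 163.1] 86 [584. 128.  45.]
side red [268.5, 169.6] 90 [517.  87.  45.]
side red [176.8, 218.8] 55 [438. 359.  45.]
side red [208.2, 228.9] 69 [373. 318.  45.]
side yel [265.0, 165.0] 3 [548.  77.  41.]
side yel [167.1, 173.5] 158 [640. 307.  41.]
side yel [226.9, 179.2] 30 [535. 194.  41.]
side yel [254.9, 186.1] 29 [471. 154.  41.]
side yel [198.7, 203.8] 37 [471. 296.  41.]
side yel [229.4, 212.6] 39 [406. 255.  41.]
side yel [169.8, 215.8] 4 [461. 365.  41.]
side yel [174.5, 216.0] 4 [455. 357.  41.]
side yel [184.5, 218.2] 4 [437. 343.  41.]
side yel [217.0, 228.6] 5 [370. 301.  41.]
side white [228.3, 196.3] 1890 [465. 227.  41.]
side white [254.9, 185.9] 16 [472. 153.  41.]
side white [199.1, 203.7] 19 [471. 295.  41.]
side white [229.6, 212.4] 20 [407. 254.  41.]
side white [189.5, 218.8] 13 [430. 335.  41.]
side white [183.0, 227.3] 6 [409. 357.  41.]
side white [178.0, 229.3] 3 [409. 368.  41.]
side white [220.8, 228.6] 12 [366. 295.  41.]
side white [199.4, 235.4] 32 [368. 340.  41.]
side white [227.0, 238.3] 3 [333. 298.  41.]
side white [221.6, 244.2] 10 [322. 315.  41.]
```

View pics/top0z.png

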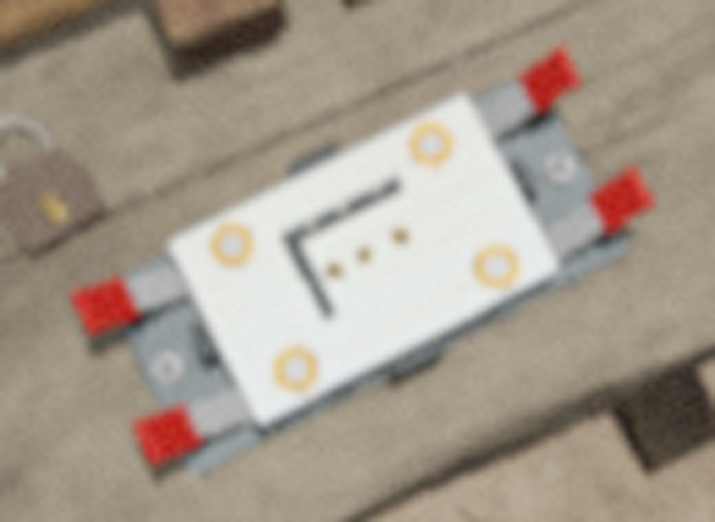

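View pics/side0z.png

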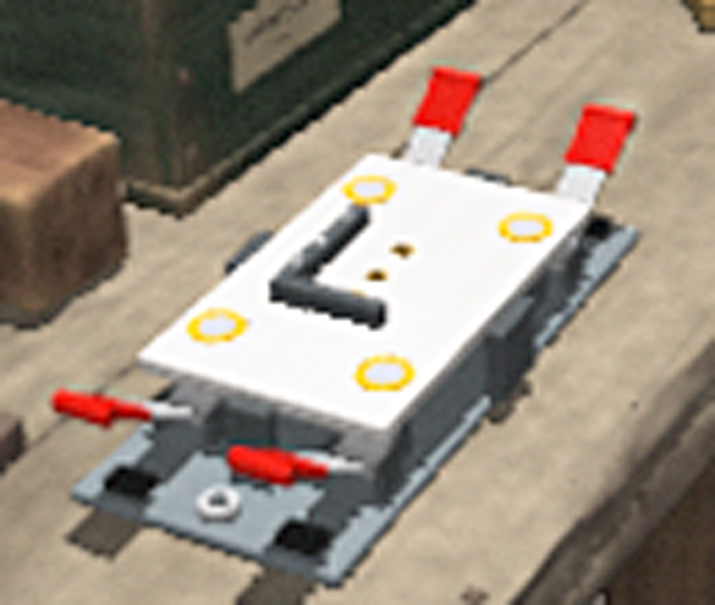

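```bash
cat >> h.py <<'E'
yr=np.array([(406,254.),(470.5,154.5),(470.3,297),(535,195)])  # corners 1..4
C=yr.mean(0); ey=(yr[0]-yr[1]+yr[2]-yr[3]);ey/=np.linalg.norm(ey); ex=np.array([ey[1],-ey[0]])
def B2W(x,y): return C+ex*x+ey*y
def st():
    s=ctrl.read_state();M=R.from_euler("xyz",s["tool_rot"]).as_matrix();return s,M
def go(x,y,z):
    """tool-frame shift of fingertip to world"""
    s,M=st();tip=s["eef_pos"]+8*M[:,0];d=np.array([x,y,z])-tip
    print("t",round(s["clock"],2),"tip",tip.round(1),"F",s["force"].round(1),"w",round(s["width"],1),"tool shift",(M.T@d).round(1))
E
python3 - <<'E'
from h import *
s,M=st();print(M.round(3),C,ex,ey,np.arctan2(ex[1],ex[0]))
for i,(a,b) in enumerate([(-38,60),(-38,-60),(38,60),(38,-60)]):print(i+1,B2W(a,b),B2W(a,143*np.sign(b)))
# desired: x down, z along +-ey
for sg in(1,-1):
    z=np.r_[sg*ey,0];x=np.array([0,0,-1.]);D=np.c_[x,np.cross(z,x),z]
    print(sg,R.from_matrix(M.T@D).as_rotvec())
go(*B2W(-38,60),100)
E
```

```text
[[-0.    -0.967  0.255]
 [-0.002  0.255  0.967]
 [-1.    -0.    -0.002]] [470.45  225.125] [0.84181586 0.53976481] [-0.53976481  0.84181586] 0.5701577022796844
1 [406.07510848 255.12288896] [361.27462911 324.99360563]
2 [470.84688589 154.10498535] [515.64736526  84.23426868]
3 [470.05311411 296.14501465] [425.25263474 366.01573132]
4 [534.82489152 195.12711104] [579.62537089 125.25639437]
1 [-8.27904447e-01 -1.66396477e-03 -6.84397571e-04]
-1 [ 2.31368727e+00 -8.40295283e-04  2.04299636e-03]
t 0.1 tip [165.5 628.  230.5] F [-0.2 -0.   0.6] w 85.5 tool shift [ 131.  -327.6 -299. ]
```

```bash
python3 -m handwheel '-1 0 -29 -27 -0.138 0 0;-1 0 -25 -31 -0.138 0 0;-1 0 -21 -34 -0.138 0 0;-1 0 -16 -37 -0.138 0 0;-1 0 -11 -39 -0.138 0 0;-1 0 -5 -40 -0.138 0 0'
python3 - <<'E'
from h import *
go(*B2W(-38,60),100)
s,M=st();z=np.r_[ey,0];x=np.array([0,0,-1.]);D=np.c_[x,np.cross(z,x),z];print(R.from_matrix(M.T@D).as_rotvec())
E
```

```text
clock: 0.7
eef_pos: [294.4, 424.5, 234.7]
tool_rot: [1.5, 1.566, -2.597]
force: [0.7, -0.9, 0.5]
width: 0.1
t 0.7 tip [294.3 424.5 226.7] F [ 0.7 -0.9  0.5] w 0.1 tool shift [ 126.6    6.  -202.8]
[ 0.04590934  0.00023814 -0.00494437]
```

```bash
python3 -m handwheel '-1 25 1 -45 0.046 0 -0.005;-1 25 1 -45 0 0 0;-1 25 1 -45 0 0 0;-1 25 1 -45 0 0 0;-1 10 1 -10 0 0 0'
python3 - <<'E'
from h import *
go(*B2W(-38,60),60)
s,M=st();z=np.r_[ey,0];x=np.array([0,0,-1.]);D=np.c_[x,np.cross(z,x),z];print(R.from_matrix(M.T@D).as_rotvec())
for n in("side","wrist"): cv2.imwrite(f"pics/{n}1.png",get_image(n))
E
```

```text
clock: 1.2
eef_pos: [396.1, 261.6, 127.5]
tool_rot: [-1.492, 1.566, 0.645]
force: [-0.5, 0.3, 0.4]
width: 0.0
t 1.2 tip [396.2 261.6 119.5] F [-0.5  0.3  0.4] w 0.0 tool shift [ 59.5  -4.6 -10.8]
[-0.0046295   0.00038543  0.00500937]
```

View pics/wrist1.png

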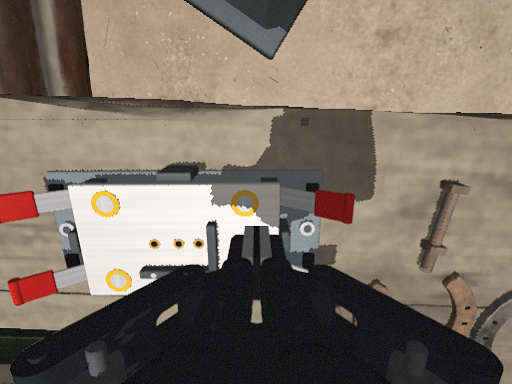

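View pics/side1.png

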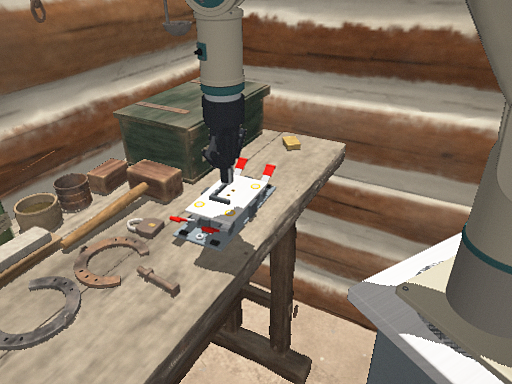

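Wrist view: the ring of corner 1 is at (245,203), corner 2 at (105,204) and corner 4 at (118,280). I'll cross-check these against the top and side views.

```bash
python3 - <<'E'
from h import *
p=camera_params("wrist")
for u,v in((245,203.5),(105,204),(118.5,280)):print(onz(p,u,v,41).round(1))
E
python3 -m handwheel '-1 30 -4.6 -10.8 -0.0046 0 0.005;-1 15 0 0 0 0 0;-1 0 0 0 0 0 0'; python3 -c "
from h import *
go(*B2W(-38,60),41)"
```

```text
[404.8 260.2  41. ]
[470.1 158.4  41. ]
[534.3 199.7  41. ]
clock: 1.6
eef_pos: [405.0, 263.0, 83.6]
tool_rot: [-0.79, 1.563, 1.357]
force: [-0.1, -1.1, 0.6]
width: -0.0
t 1.6 tip [405.  263.   75.6] F [-0.1 -1.1  0.6] w -0.0 tool shift [34.6  3.6 -7.4]
```

Run:
```python
from h import *
p=camera_params("wrist");im=get_image("wrist");cv2.imwrite("pics/wrist2.png",im)
print(ctrl.read_state()["eef_pos"],p["eye"],camera_params("wrist")["eye"])
for c,a in blobs(im,"yel",(0,100,400,384),30):print(c,a,onz(p,*c,41).round(1))
go(*B2W(-38,60),41)
```

```text
[405.35812759 263.18024704  84.36568654] [343.95643288 222.95307427 218.25847627] [344.20001076 223.08220286 218.90657441]
[73.7, 210.4] 560 [469.7 154.7  41. ]
[135.2, 259.4] 83 [481.6 207.4  41. ]
[165.3, 259.4] 83 [469.5 226.   41. ]
[189.8, 258.9] 71 [459.4 241.   41. ]
[90.1, 300.0] 323 [532.9 193.6  41. ]
[256.8, 307.8] 81 [469.1 306.2  41. ]
t 1.65 tip [405.4 263.2  76.4] F [ 0.7  0.  -0.6] w 0.1 tool shift [35.3  4.1 -7.4]
```

View pics/wrist2.png

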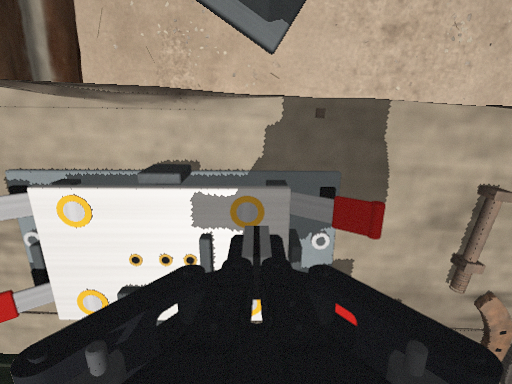

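The wrist view now agrees within about 1.5 mm. Moving over corner 1 and starting the descent.

```bash
python3 -m handwheel '-1 15 4 -7.4 0 0 0;-1 10 0 0 0 0 0;-1 0 0 0 0 0 0'; python3 -c "
from h import *
go(*B2W(-38,60),41)
s,M=st();z=np.r_[ey,0];x=np.array([0,0,-1.]);D=np.c_[x,np.cross(z,x),z];print(R.from_matrix(M.T@D).as_rotvec())"
```

```text
clock: 1.95
eef_pos: [406.6, 259.9, 61.8]
tool_rot: [-1.071, 1.556, 1.082]
force: [-0.4, -0.1, -0.3]
width: 0.5
t 1.95 tip [406.7 260.1  53.8] F [-0.4 -0.1 -0.3] w 0.5 tool shift [12.8  3.4 -3.9]
[0.01157588 0.0072831  0.01315502]
```

```bash
python3 -m handwheel '-1 5 3.4 -5 0.01 0.007 0.013;-1 4 0 0 0 0 0;-1 1 0 0 0 0 0'; python3 -c "
from h import *
go(*B2W(-38,60),41)
s,M=st();z=np.r_[ey,0];x=np.array([0,0,-1.]);D=np.c_[x,np.cross(z,x),z];print(R.from_matrix(M.T@D).as_rotvec())"
```

```text
clock: 2.25
eef_pos: [407.1, 255.8, 52.9]
tool_rot: [-1.408, 1.568, 0.736]
force: [0.0, -0.1, 0.1]
width: -0.1
t 2.25 tip [407.1 255.8  44.9] F [ 0.  -0.1  0.1] w -0.1 tool shift [ 3.9  1.3 -0. ]
[0.00269823 0.00043384 0.00261191]
```

Now a gentle press on corner 1, one row at a time.

```bash
for i in 1; do python3 -m handwheel '-1 2 1 0 0 0 0;-1 1.5 0 0 0 0 0'; python3 -m handwheel '-1 1.5 0 0 0 0 0'; python3 -m handwheel '-1 1.5 0 0 0 0 0';done
```

```text
clock: 2.45
eef_pos: [406.4, 255.6, 49.5]
tool_rot: [-1.418, 1.567, 0.726]
force: [-0.2, -0.2, -0.5]
width: -0.2
clock: 2.55
eef_pos: [406.6, 255.7, 48.8]
tool_rot: [-1.498, 1.567, 0.646]
force: [-2.9, -2.6, 28.9]
width: 0.0
clock: 2.65
eef_pos: [406.5, 255.7, 48.8]
tool_rot: [-1.6, 1.566, 0.544]
force: [-4.1, -2.3, 29.0]
width: 0.0
```

Corner 1 is firm: 29 N with the tip at 40.8 mm. On to corner 2.

```bash
python3 -m handwheel '-1 -30 0 0 0 0 0;-1 -5 0 -40 0 0 0;-1 0 0 -40 0 0 0;-1 0 0 -35 0 0 0;-1 10 0 0 0 0 0;-1 0 0 0 0 0 0'; python3 -c "
from h import *
go(*B2W(-38,-60),41)
s,M=st();z=np.r_[ey,0];x=np.array([0,0,-1.]);D=np.c_[x,np.cross(z,x),z];print(R.from_matrix(M.T@D).as_rotvec())"
```

```text
clock: 3.25
eef_pos: [472.3, 157.8, 75.9]
tool_rot: [-1.632, 1.562, 0.516]
force: [-0.6, -0.5, 0.1]
width: -0.0
t 3.25 tip [472.3 157.9  67.9] F [-0.6 -0.5  0.1] w -0.0 tool shift [26.9  3.6 -2.3]
[ 0.00643821 -0.00052992  0.0092024 ]
```

```bash
python3 -m handwheel '-1 15 3.6 -2.5 0.006 0 0.009;-1 8 0 0 0 0 0;-1 0 0 0 0 0 0;-1 0 0 0 0 0 0'; python3 -c "
from h import *
go(*B2W(-38,-60),41)"
```

```text
clock: 3.65
eef_pos: [468.5, 156.2, 50.5]
tool_rot: [1.148, 1.568, -2.99]
force: [-0.3, 0.3, -0.2]
width: -0.2
t 3.65 tip [468.5 156.2  42.5] F [-0.3  0.3 -0.2] w -0.2 tool shift [ 1.5 -0.8 -3.1]
```

```bash
python3 -m handwheel '-1 0 -0.8 -3 0 0 0;-1 0.7 0 0 0 0 0'; for i in 1 2 3; do :; done; python3 -m handwheel '-1 1.3 0 0 0 0 0'; python3 -m handwheel '-1 1.3 0 0 0 0 0'; python3 -m handwheel '-1 1.3 0 0 0 0 0'
```

```text
clock: 3.85
eef_pos: [470.6, 155.3, 50.0]
tool_rot: [0.949, 1.568, 3.097]
force: [0.1, -0.6, 0.0]
width: 0.1
clock: 3.95
eef_pos: [470.7, 155.6, 49.0]
tool_rot: [0.79, 1.569, 2.938]
force: [-2.0, 0.1, 15.0]
width: -0.3
clock: 4.05
eef_pos: [470.7, 155.6, 48.9]
tool_rot: [0.936, 1.569, 3.085]
force: [-4.8, -1.7, 24.8]
width: -0.3
clock: 4.15
eef_pos: [470.7, 155.6, 49.0]
tool_rot: [1.171, 1.57, -2.964]
force: [-2.8, -1.5, 15.9]
width: -0.2
```

Corner 2 is firm as well (25 N at 40.9 mm). Next is corner 4.

```bash
python3 -m handwheel '-1 -30 0 0 0 0 0;-1 -5 -40 0 0 0 0;-1 0 -38 0 0 0 0;-1 0 0 0 0 0 0;-1 0 0 0 0 0 0'; python3 -c "
from h import *
go(*B2W(38,-60),41)
s,M=st();z=np.r_[ey,0];x=np.array([0,0,-1.]);D=np.c_[x,np.cross(z,x),z];print(R.from_matrix(M.T@D).as_rotvec())"
```

```text
clock: 4.65
eef_pos: [536.9, 198.4, 86.4]
tool_rot: [1.671, 1.569, -2.465]
force: [-1.3, 0.1, -0.2]
width: 0.1
t 4.65 tip [536.9 198.4  78.4] F [-1.3  0.1 -0.2] w 0.1 tool shift [37.4  3.5 -1.6]
[ 0.00653364 -0.00013453 -0.00129763]
```

```bash
python3 -m handwheel '-1 20 3.5 -1.6 0.006 0 0;-1 13 0 0 0 0 0;-1 0 0 0 0 0 0;-1 0 0 0 0 0 0'; python3 -c "
from h import *
go(*B2W(38,-60),41)"
```

```text
clock: 5.05
eef_pos: [532.3, 193.3, 52.3]
tool_rot: [1.642, 1.567, -2.5]
force: [0.0, -0.5, 0.3]
width: 0.1
t 5.05 tip [532.3 193.3  44.3] F [ 0.  -0.5  0.3] w 0.1 tool shift [ 3.3 -3.1  0.2]
```

```bash
python3 -m handwheel '-1 1.5 -3 0 0 0 0;-1 1.3 0 0 0 0 0';  python3 -m handwheel '-1 1.3 0 0 0 0 0'; python3 -m handwheel '-1 1.3 0 0 0 0 0'; python3 -m handwheel '-1 1.3 0 0 0 0 0'
```

```text
clock: 5.25
eef_pos: [535.2, 195.2, 50.2]
tool_rot: [1.698, 1.567, -2.444]
force: [0.1, 0.6, 0.3]
width: -0.3
clock: 5.35
eef_pos: [535.5, 195.3, 49.1]
tool_rot: [1.765, 1.568, -2.377]
force: [-0.2, -0.2, 0.9]
width: -0.1
clock: 5.45
eef_pos: [535.5, 195.3, 48.9]
tool_rot: [1.88, 1.568, -2.262]
force: [-3.8, -1.7, 18.0]
width: -0.2
clock: 5.55
eef_pos: [535.5, 195.3, 49.0]
tool_rot: [2.045, 1.568, -2.097]
force: [-2.4, -0.6, 12.5]
width: -0.1
```

Corner 4 is firm too (18 N at 40.9 mm). Corner 3 should be the one that gives.

```bash
python3 -m handwheel '-1 -30 0 0 0 0 0;-1 -5 0 40 0 0 0;-1 0 0 40 0 0 0;-1 0 0 38 0 0 0;-1 0 0 0 0 0 0;-1 0 0 0 0 0 0'; python3 -c "
from h import *
go(*B2W(38,60),41)
s,M=st();z=np.r_[ey,0];x=np.array([0,0,-1.]);D=np.c_[x,np.cross(z,x),z];print(R.from_matrix(M.T@D).as_rotvec())"
```

```text
clock: 6.15
eef_pos: [472.7, 297.8, 87.0]
tool_rot: [-2.071, 1.567, 0.066]
force: [1.0, -0.1, 0.4]
width: -0.1
t 6.15 tip [472.8 297.8  79. ] F [ 1.  -0.1  0.4] w -0.1 tool shift [38.   3.3  0.2]
[-0.00404536 -0.00171357  0.00311893]
```

```bash
python3 -m handwheel '-1 20 1.5 0 0 0 0;-1 13 0 0 0 0 0;-1 0 0 0 0 0 0;-1 0 0 0 0 0 0'; python3 -c "
from h import *
go(*B2W(38,60),41)"
```

```text
clock: 6.55
eef_pos: [473.8, 295.4, 53.5]
tool_rot: [-2.068, 1.565, 0.066]
force: [-0.1, 0.1, 0.8]
width: 0.2
t 6.55 tip [473.8 295.4  45.5] F [-0.1  0.1  0.8] w 0.2 tool shift [4.5 2.8 2.6]
```

```bash
python3 -m handwheel '-1 2 2.8 2.6 0 0 0;-1 1.3 0 0 0 0 0';  for i in 1; do python3 -m handwheel '-1 1.3 0 0 0 0 0'; python3 -m handwheel '-1 1.3 0 0 0 0 0'; python3 -m handwheel '-1 1.3 0 0 0 0 0';python3 -m handwheel '-1 1.3 0 0 0 0 0'; done
```

```text
clock: 6.75
eef_pos: [470.8, 295.6, 50.7]
tool_rot: [-2.025, 1.564, 0.107]
force: [0.0, -0.5, -0.2]
width: 0.3
clock: 6.85
eef_pos: [471.1, 295.5, 49.6]
tool_rot: [-1.993, 1.564, 0.139]
force: [0.9, -0.1, 0.8]
width: 0.1
clock: 6.95
eef_pos: [471.1, 295.6, 48.6]
tool_rot: [-1.965, 1.563, 0.167]
force: [-1.2, -0.0, 3.4]
width: 0.3
clock: 7.05
eef_pos: [471.2, 295.8, 47.7]
tool_rot: [-1.947, 1.563, 0.185]
force: [-0.8, -1.0, 4.7]
width: 0.1
clock: 7.15
eef_pos: [471.2, 295.9, 46.7]
tool_rot: [-1.942, 1.563, 0.19]
force: [-0.9, -1.3, 5.3]
width: -0.1
```

Corner 3 gives way at about 5 N. I'll press it right down to its stop.

```bash
python3 -m handwheel '-1 1.3 0 0 0 0 0;-1 1.3 0 0 0 0 0';python3 -m handwheel '-1 1.3 0 0 0 0 0';python3 -m handwheel '-1 1.3 0 0 0 0 0';python3 -m handwheel '-1 1.3 0 0 0 0 0'; python3 -m handwheel '-1 1.3 0 0 0 0 0'
```

```text
clock: 7.35
eef_pos: [471.3, 296.0, 45.0]
tool_rot: [-1.934, 1.562, 0.199]
force: [-1.5, -1.2, 7.8]
width: 0.1
clock: 7.45
eef_pos: [471.4, 296.1, 44.4]
tool_rot: [-1.952, 1.562, 0.18]
force: [-3.4, -2.4, 14.7]
width: 0.2
clock: 7.55
eef_pos: [471.4, 296.1, 44.3]
tool_rot: [-1.976, 1.561, 0.156]
force: [-4.0, -0.6, 17.5]
width: 0.4
clock: 7.65
eef_pos: [471.4, 296.1, 44.4]
tool_rot: [-2.007, 1.561, 0.126]
force: [-3.1, -1.9, 15.5]
width: -0.5
clock: 7.75
eef_pos: [471.4, 296.1, 44.4]
tool_rot: [-2.026, 1.561, 0.106]
force: [-3.0, -2.5, 14.1]
width: 0.3
```

It bottomed out 4.6 mm down at about 17 N. Lifting off and going to tab 3.

```bash
python3 -m handwheel '-1 -30 0 0 0 0 0;-1 -25 0 0 0 0 0;-1 0 0 40 0 0 0;-1 0 0 38 0 0 0;-1 0 0 0 0 0 0;-1 0 0 0 0 0 0'
python3 - <<'E'
from h import *
s=ctrl.read_state();p=camera_params("wrist");im=get_image("wrist");cv2.imwrite("pics/wrist3.png",im);cv2.imwrite("pics/side3.png",get_image("side"))
go(*B2W(38,142),60)
s,M=st();z=np.r_[ey,0];x=np.array([0,0,-1.]);D=np.c_[x,np.cross(z,x),z];print(R.from_matrix(M.T@D).as_rotvec())
E
```

```text
clock: 8.35
eef_pos: [430.5, 363.4, 101.1]
tool_rot: [-1.934, 1.557, 0.195]
force: [-0.3, -0.8, 0.5]
width: 0.2
t 8.45 tip [430.8 363.2  93.1] F [0.3 0.  0.2] w 0.3 tool shift [33.   3.6  4.4]
[-0.01335694 -0.00428547  0.01234919]
```

View pics/side3.png

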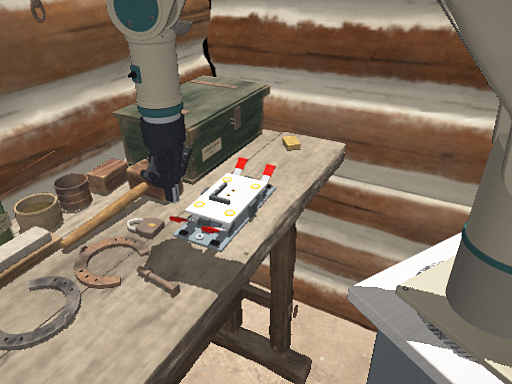

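View pics/wrist3.png

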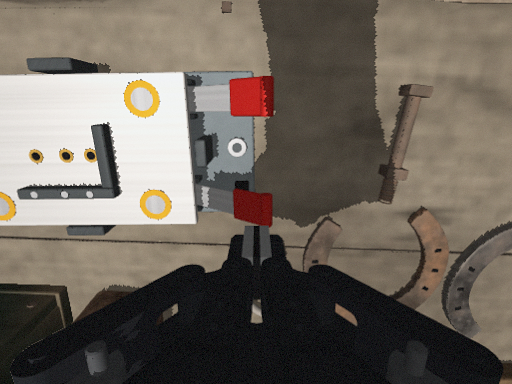

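The wrist view shows red tab 3 at (252,208), just ahead of the fingertips. I'll check the target and then approach.

```bash
python3 - <<'E'
from h import *
p=camera_params("wrist")
def w2b(X): d=X[:2]-C; return (d@ex).round(1),(d@ey).round(1)
im=cv2.imread("pics/wrist3.png")
for c,a in blobs(im,"red",(180,50,300,240),50)+blobs(im,"yel",(100,60,200,230),200):
    print(c,a,[w2b(onz(p,*c,z)) for z in(41,50)])
t=cv2.imread("pics/top0.png");q=camera_params("top")
print("padlock",onz(q,188,188,8),w2b(onz(q,188,188,8)))
E
python3 -m handwheel '-1 8 3.6 4.4 -0.01 -0.004 0.012;-1 12 0 0 0 0 0;-1 0 0 0 0 0 0;-1 0 0 0 0 0 0'; python3 -c "
from h import *
go(*B2W(38,142),60)"
```

```text
[247.5, 96.8] 1315 [(np.float64(-38.7), np.float64(133.3)), (np.float64(-38.4), np.float64(133.6))]
[141.3, 98.2] 656 [(np.float64(-38.8), np.float64(61.3)), (np.float64(-38.6), np.float64(64.9))]
[155.1, 204.0] 467 [(np.float64(37.5), np.float64(61.2)), (np.float64(34.3), np.float64(64.8))]
padlock [501.93001564 408.28739486   8.        ] (np.float64(125.4), np.float64(137.2))
clock: 8.85
eef_pos: [426.6, 361.4, 77.9]
tool_rot: [2.123, 1.567, -2.027]
force: [-0.2, 1.1, -0.0]
width: 0.1
t 8.85 tip [426.5 361.4  69.9] F [-0.2  1.1 -0. ] w 0.1 tool shift [ 9.9 -1.4  3.6]
```

```bash
python3 -m handwheel '-1 4 -1.4 3.6 0 0 0;-1 4 0 0 0 0 0;-1 3 0 0 0 0 0'; python3 -m handwheel '-1 3 0 0 0 0 0;-1 3 0 0 0 0 0';  python3 -m handwheel '-1 3 0 0 0 0 0;-1 3 0 0 0 0 0'; python3 -m handwheel '-1 3 0 0 0 0 0;-1 3 0 0 0 0 0'; python3 -c "
from h import *
go(*B2W(38,142),18)"
```

```text
clock: 9.15
eef_pos: [426.1, 365.6, 66.3]
tool_rot: [2.072, 1.568, -2.079]
force: [-3.2, 1.5, 4.1]
width: 0.1
clock: 9.35
eef_pos: [425.1, 367.8, 60.7]
tool_rot: [0.732, 1.569, 2.866]
force: [-1.9, 2.0, 3.9]
width: 0.3
clock: 9.55
eef_pos: [424.9, 369.1, 54.7]
tool_rot: [-0.157, 1.568, 1.978]
force: [-1.3, 1.9, 3.7]
width: -0.0
clock: 9.75
eef_pos: [425.4, 369.2, 48.3]
tool_rot: [-0.514, 1.568, 1.621]
force: [0.6, 0.6, 2.1]
width: 0.2
t 9.75 tip [425.4 369.2  40.3] F [0.6 0.6 2.1] w 0.2 tool shift [22.3  1.8 -3.7]
```

The tab is moving down. I'll continue and correct the outward drift.

```bash
python3 -m handwheel '-1 3 1 -2 0 0 0;-1 3 0.8 -1.5 0 0 0'; python3 -m handwheel '-1 3 0 0 0 0 0;-1 3 0 0 0 0 0';  python3 -m handwheel '-1 3 0 0 0 0 0'; python3 -m handwheel '-1 3 0 0 0 0 0'; python3 -c "
from h import *
go(*B2W(38,142),18)"
```

```text
clock: 9.95
eef_pos: [426.8, 364.2, 41.6]
tool_rot: [-1.107, 1.569, 1.027]
force: [-0.4, 1.4, 3.1]
width: 0.2
clock: 10.15
eef_pos: [427.2, 363.3, 34.9]
tool_rot: [-1.423, 1.569, 0.71]
force: [-1.4, 0.9, 1.8]
width: -0.1
clock: 10.25
eef_pos: [427.2, 363.3, 31.7]
tool_rot: [-1.333, 1.569, 0.8]
force: [-1.7, 0.9, 2.5]
width: 0.3
clock: 10.35
eef_pos: [427.1, 363.5, 28.4]
tool_rot: [-1.196, 1.569, 0.937]
force: [-1.6, 1.0, 2.7]
width: -0.1
t 10.35 tip [427.1 363.5  20.4] F [-1.6  1.   2.7] w -0.1 tool shift [2.4 0.2 2.1]
```

```bash
python3 -m handwheel '-1 1.5 0 1 0 0 0'; python3 -m handwheel '-1 1.5 0 0 0 0 0';  python3 -m handwheel '-1 1.5 0 0 0 0 0'; python3 -m handwheel '-1 1.5 0 0 0 0 0'; python3 -c "
from h import *
go(*B2W(38,142),18)"
```

```text
clock: 10.45
eef_pos: [426.9, 363.8, 26.5]
tool_rot: [-1.814, 1.57, 0.319]
force: [2.0, -1.4, 2.4]
width: -0.0
clock: 10.55
eef_pos: [426.9, 363.8, 24.8]
tool_rot: [-1.906, 1.57, 0.227]
force: [0.1, 1.7, 2.2]
width: 0.2
clock: 10.65
eef_pos: [427.0, 363.9, 23.9]
tool_rot: [-1.98, 1.569, 0.153]
force: [-1.7, -0.9, 20.2]
width: 0.1
clock: 10.75
eef_pos: [427.0, 363.9, 23.8]
tool_rot: [-2.142, 1.569, -0.009]
force: [-3.4, -1.4, 22.1]
width: -0.0
t 10.75 tip [427.  363.9  15.8] F [-3.4 -1.4 22.1] w -0.0 tool shift [-2.2  0.3  1.7]
```

The tab is down on its stop: 22 N with the tip at 15.8 mm against 16.5 nominal. Lifting to look.

```bash
python3 -m handwheel '-1 -25 0 0 0 0 0;-1 -35 0 0 0 0 0;-1 -15 0 -10 0 0 0;-1 0 0 -40 0 0 0;-1 0 0 -30 0 0 0;-1 0 0 0 0 0 0;-1 0 0 0 0 0 0'
python3 - <<'E'
from h import *
cv2.imwrite("pics/wrist4.png",get_image("wrist"));cv2.imwrite("pics/side4.png",cv2.resize(get_image("side")[140:260,150:310],None,fx=4,fy=4))
go(*B2W(38,60),41)
s,M=st();z=np.r_[ey,0];x=np.array([0,0,-1.]);D=np.c_[x,np.cross(z,x),z];print(R.from_matrix(M.T@D).as_rotvec())
E
```

```text
clock: 11.45
eef_pos: [469.1, 292.7, 100.7]
tool_rot: [2.401, 1.566, -1.746]
force: [-0.4, 0.9, 0.2]
width: 0.4
t 11.55 tip [468.8 293.2  92.5] F [-0.2 -0.1  0.7] w -0.0 tool shift [51.5 -2.8  2. ]
[-0.00422292 -0.00346838 -0.00326128]
```

View pics/side4.png

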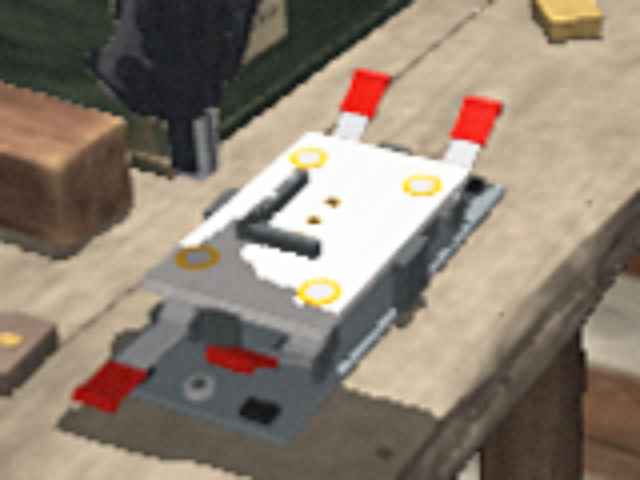

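View pics/wrist4.png

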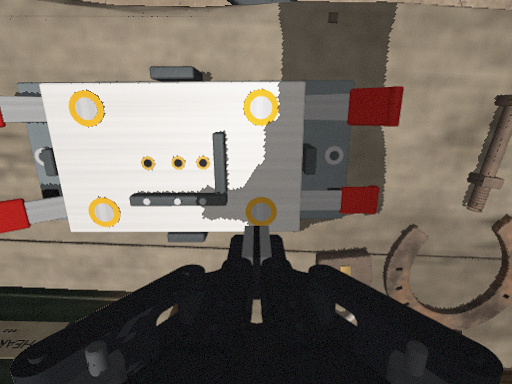

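Tab 3 lies flat, red end at (110,386) in the side zoom, and the other three stand. Now pressing corner 3 again.

```bash
python3 -m handwheel '-1 25 -2.8 2 -0.004 -0.003 -0.003;-1 20 0 0 0 0 0;-1 0 0 0 0 0 0;-1 0 0 0 0 0 0'; python3 -c "
from h import *
go(*B2W(38,60),41)"
```

```text
clock: 11.95
eef_pos: [467.4, 301.5, 54.5]
tool_rot: [-0.215, 1.568, 1.933]
force: [0.5, 0.3, 0.1]
width: 0.1
t 11.95 tip [467.4 301.5  46.5] F [0.5 0.3 0.1] w 0.1 tool shift [ 5.5  0.7 -5.9]
```

```bash
python3 -m handwheel '-1 1.5 0.7 -5.5 0 0 0;-1 1.5 0 0 0 0 0;-1 0 0 0 0 0 0'; python3 -c "
from h import *
go(*B2W(38,60),41)"; python3 -m handwheel '-1 1.3 0 0 0 0 0';python3 -m handwheel '-1 1.3 0 0 0 0 0';python3 -m handwheel '-1 1.3 0 0 0 0 0'; python3 -m handwheel '-1 1.3 0 0 0 0 0'
```

```text
clock: 12.25
eef_pos: [470.1, 297.7, 53.1]
tool_rot: [-0.814, 1.567, 1.336]
force: [-0.6, -0.2, 0.0]
width: 0.0
t 12.25 tip [470.1 297.8  45.1] F [-0.6 -0.2  0. ] w 0.0 tool shift [ 4.1  1.  -1.3]
clock: 12.35
eef_pos: [470.6, 297.9, 52.4]
tool_rot: [-0.985, 1.566, 1.165]
force: [0.0, 0.4, -0.6]
width: 0.2
clock: 12.45
eef_pos: [470.8, 297.9, 51.3]
tool_rot: [-1.05, 1.565, 1.099]
force: [-0.0, -0.2, 0.3]
width: 0.0
clock: 12.55
eef_pos: [471.0, 298.0, 50.2]
tool_rot: [-1.091, 1.565, 1.058]
force: [-0.7, -0.2, 0.4]
width: -0.3
clock: 12.65
eef_pos: [471.1, 298.0, 48.9]
tool_rot: [-1.104, 1.565, 1.046]
force: [0.1, 0.3, 3.3]
width: -0.4
```

```bash
python3 -m handwheel '-1 1.3 0 -1 0 0 0';python3 -m handwheel '-1 1.3 0 0 0 0 0';python3 -m handwheel '-1 1.5 0 0 0 0 0'; python3 -m handwheel '-1 1.5 0 0 0 0 0'; python3 -m handwheel '-1 1.5 0 0 0 0 0'
```

```text
clock: 12.75
eef_pos: [471.2, 298.0, 48.0]
tool_rot: [-1.0, 1.564, 1.149]
force: [-4.0, 0.4, 15.7]
width: -0.3
clock: 12.85
eef_pos: [471.2, 298.1, 47.9]
tool_rot: [-1.04, 1.564, 1.11]
force: [-3.9, -2.9, 19.7]
width: 0.3
clock: 12.95
eef_pos: [471.2, 298.1, 47.9]
tool_rot: [-1.116, 1.564, 1.034]
force: [-4.5, -3.2, 18.6]
width: -0.0
clock: 13.05
eef_pos: [471.2, 298.1, 48.0]
tool_rot: [-1.195, 1.564, 0.955]
force: [-4.3, -2.1, 15.4]
width: -0.0
clock: 13.15
eef_pos: [471.1, 298.1, 48.0]
tool_rot: [-1.264, 1.564, 0.886]
force: [-2.9, -1.4, 14.8]
width: 0.0
```

It holds about 1 mm down at 20 N. One slightly firmer push, then I'll lift clear and look.

```bash
python3 -m handwheel '-1 2 0 0 0 0 0'; python3 -m handwheel '-1 2 0 0 0 0 0;-1 2 0 0 0 0 0'; python3 -m handwheel '-1 -20 0 0 0 0 0;-1 -40 0 0 0 0 0;-1 -40 0 0 0 0 0;-1 -30 0 0 0 0 0;-1 0 0 0 0 0 0;-1 0 0 0 0 0 0'
python3 - <<'E'
from h import *
im=get_image("side");cv2.imwrite("pics/side5.png",cv2.resize(im[140:260,130:310],None,fx=4,fy=4))
t=get_image("top");cv2.imwrite("pics/top5.png",cv2.resize(t[150:260,150:320],None,fx=4,fy=4));p=camera_params("side")
for c,a in blobs(im,"yel",(190,170,260,220),12):print(c,onz(p,*c,41).round(1))
E
```

```text
clock: 13.25
eef_pos: [471.1, 298.1, 47.9]
tool_rot: [-1.353, 1.563, 0.797]
force: [-3.9, -2.8, 22.0]
width: 0.1
clock: 13.45
eef_pos: [471.2, 298.1, 47.9]
tool_rot: [-1.513, 1.563, 0.637]
force: [-3.9, -2.7, 19.7]
width: -0.1
clock: 14.05
eef_pos: [469.9, 297.0, 182.4]
tool_rot: [-1.58, 1.564, 0.571]
force: [-0.1, 0.0, 0.0]
width: 0.1
[226.5, 179.2] [535.5 194.8  41. ]
[254.8, 186.0] [471.9 153.6  41. ]
[229.2, 212.5] [407.  254.8  41. ]
```

View pics/side5.png

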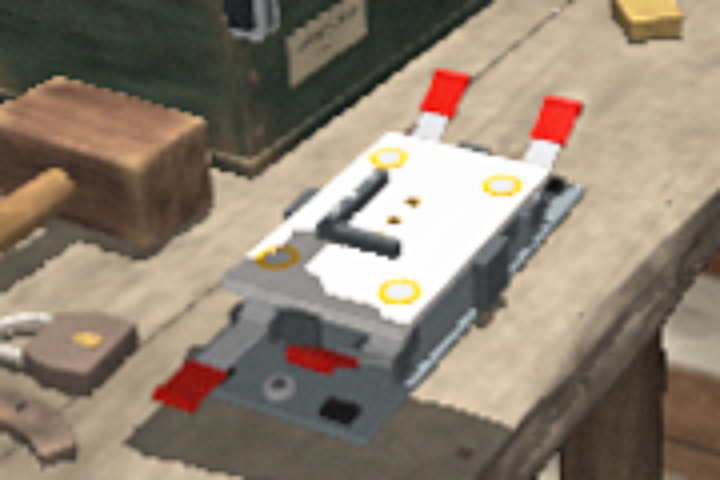

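View pics/top5.png

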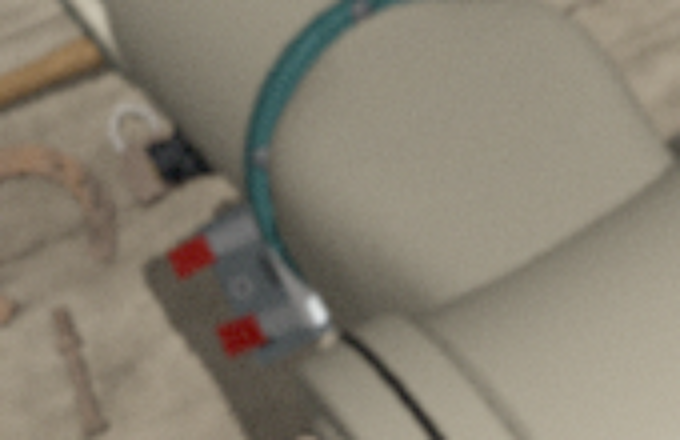

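Tab 3 is still flat, the other three stand, and the plate has not shifted (ring positions are unchanged within about 1.5 mm). The robot is clear, so I'm handing in.

```bash
python3 -c "
from cell import ctrl
print(ctrl.finish_job())"
```

```text
the job is handed in; nothing more can be done
None
```

The corner that rocks is corner 3 (far left). It is now shimmed and holds under a firm press, and the job was handed in at about 14 s.

- **Finding the corner:** corners 1, 2 and 4 were firm, taking 18–29 N with no more than about 0.2 mm of movement. Corner 3 gave way at about 5 N and bottomed out about 4.6 mm down, pressed to about 17 N.
- **Shim tab:** I pressed tab 3 down to its stop with 22 N. The fingertip read 15.8 mm above the bench, against 16.5 mm nominal for a flat tab.
- **Check press:** corner 3 pressed again with up to 22 N stopped after about 1 mm.
- **Last look:** the side picture after lifting showed tab 3 flat and tabs 1, 2 and 4 standing. The plate had not shifted: three ring marks were within about 1.5 mm of the first readings. The colour mask missed the fourth, shaded mark (corner 3), so I judged that one only by eye. In the last top picture the arm hid most of the plate.

The robot was lifted clear of everything when I handed in, and I know of no check that failed.

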